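# Fold up a tray and keep its glued floor pressed

## Robot

A 6-joint arm with a two-finger parallel gripper is mounted at the origin on the work surface; the furniture and walls round the work are solid. World frame = base frame: x ahead of the robot, y to its left, z up, the work surface at z = 0. Lengths are in m, angles in rad, forces in N, time in s.
With the tool pointing down it reaches from about 0.375 to 0.925 m from the base axis. Payload 5.7 kg.
Tool frame: the origin (TCP) lies at the very end of the fingers, on their centre line; the grasp point (between the pads) lies 19 mm behind it; z points along the fingers, y is the line along which they close (so a half turn about z gives the same grasp; the last joint's range is limited). The gripper opens to 88 mm and grips with 3 to 60 N. Pads are 20 mm wide; open, the fingers measure 115 mm over their backs; the gripper's body (75 mm by 178 mm) begins 61 mm behind the grasp point.
Start: joints at [1.155, 0.359, 1.51, -0, 1.272, -0.115], TCP at [0.178, 0.573, 0.223] pointing down, gripper open.
Joint ranges: [-2.97, 2.97], [-1.01, 2.36], [0.21, 2.38], [-0.96, 4.11], [0.2, 2.71], [-2.98, 2.98]. Speed limits (rad/s): [2.39, 2.39, 3.14, 3.14, 3.14, 3.14].

## Interface

Orientations are given as a unit quaternion [x, y, z, w].
In Python, from station import * gives the robot as it stands.
- The arm moves only by the tool apply_moves, never from a script. Its argument "increments" is a list of rows, each an object of numbers: "x", "y", "z": the shift along the tool's x, y, z in cm; "yaw": the turn about the tool's z in degrees; "jaw": the closure in counts, from 0 (fully open) to 255 (shut). In form: [{"x": .., "y": .., "z": .., "yaw": .., "jaw": ..}, ...]. A call has 1 to 10 rows; each row is the pose to reach, as a shift and turn from the pose commanded when the call began, along the tool's axes at that moment; what a row does not reach only later rows make up. A row lasts 1/12 s, in which the tool goes at most 41.7 mm and 7.16 degrees, less where a joint would pass 70% of its speed; a pose out of reach is approached as far as the arm can. A call with a gripper value outside its range is refused whole. The fingers move at their own pace and stop on an object; "squeeze" is the grip in N (left out, the last holds). Time passes only in rows, so rows that repeat a pose let the fingers close. It gives the time, the measured TCP pose, the force, the opening and the grip force at its end, in the units of the state.
- observe(): the state, without advancing time (a new reading comes with each control period).
- get_image(name): name is "scene" or "side" or "wrist"; returns a dict with "color" (400x640x3 uint8, red, green, blue), "z_map" (400x640 float32, m along the optical axis (not along the pixel's ray), 0 where there is no reading), "fx", "fy", "cx", "cy" (pixels), "k1" (the pictures are not rectified: a ray, as slopes to the right and down, at radius r is drawn at 1 + k1 r^2 times it, then the intrinsics apply), "camera_from_world" (4x4, takes a point from world to camera coordinates); the wrist camera has in their place "tool_from_camera" (4x4, takes a point from camera to tool coordinates, whose origin is the TCP and whose axes are the flange's). Camera axes: x right, y down, z forward; pixel columns grow to the right and rows downward; lengths in m; the calibration is good to about 2 mm. A picture is of the moment at which its call begins: read the wrist's pose just before it.
- hand_in(): hands the job in; it is judged then, once.
The state is a dict: "clock": time; "qpos": joint angles; "dq": joint speeds; "joint_efforts": joint torques, N m; "eef_pos": TCP position; "ee_rot": TCP orientation; "ft_force": force on the tool from outside, world axes, zero at the start; "moment": the same for the moment, N m; "finger_gap": finger opening in m; "grip_force": force on a finger pad.
Only numpy, scipy, OpenCV 4.12 (cv2) and the standard library are available. Lean on these libraries where they do the work, as an engineer would, in place of code of your own. Each camera call takes 0.05 s, during which the arm holds its last target. There are 200 camera calls.

## Task

Fold the three lowered cardboard walls of the tray (near, left and right) up until they stand upright against the grey plastic forming block, and only then press the red sprung knob on top of the block 10 mm down, so that the collar stands at the middle of the green band on its stem, and keep it pressed there with the fingers while the glue takes: the program finishes while still holding the knob down. Never push the knob right down to its stop, and leave the other things on the table where they are.

Things in the scene. Friction and masses are not known exactly. Their poses are not given: they have to be found in the camera images.
- jig: gluing jig fixed to the table; origin: centre of its underside, z up; at yaw 0 its back is to +x, its near side to -x. Steel foot 170 (x) x 190 (y) x 10 mm; plywood pedestal 96 x 116 mm up to z = 40 mm; on it the tray's card floor 100 x 120 mm; on that a fixed grey plastic forming block 96 x 116 mm, top at z = 83 mm. Back wall fixed upright, an aluminium fence behind it up to z = 70 mm
- wall_near (a joint): angle of the tray's near wall (jig's -x side), rad: 0 flat outwards, 1.571 upright against the block (hard stop); starts at 0.5 to 0.9. Card 45 mm high, 114 wide, 3 thick. Stiff crease: stays where it is left (0.7 N at the free edge moves it). Push the free edge inwards from outside and follow its arc upwards; a level push at a low angle can jam by friction
- wall_left (a joint): angle of the left wall (jig's +y side), 94 mm wide, otherwise as wall_near
- wall_right (a joint): angle of the right wall (jig's -y side), 94 mm wide, otherwise as wall_near
- wall_near_hinge (a point): middle of the near wall's hinge line, at the edge of the tray floor, 41.5 mm above the table; does not move with the wall. The walls overhang the pedestal
- wall_left_hinge (a point): middle of the left wall's hinge line, likewise
- wall_right_hinge (a point): middle of the right wall's hinge line, likewise
- wall_near_edge (a point): middle of the near wall's free edge, 45 mm from the hinge; moves with the wall
- wall_left_edge (a point): middle of the left wall's free edge, 45 mm from the hinge
- wall_right_edge (a point): middle of the right wall's free edge, 45 mm from the hinge
- plunger (a joint): travel of the sprung red knob, m: 0 released, grows as it is pressed straight down, hard stop at 0.020. The spring takes 6 N to start, 12 N at 0.010, 18 N at the stop, and returns the knob when let go. Stem below the knob, from the bottom: 6 mm bright steel, 8 mm green, 8 mm dark; it sinks into the collar, so at 0.006 to 0.014 the collar is in the green
- knob_top (a point): centre of the flat top of the red knob (42 mm across, 14 mm thick), 123 mm above the table when released; moves with it. The knob stands over a steel collar (40 mm across, top 87 mm above the table) at the centre of the block
- packing_tape: roll of yellow packing tape lying flat, 92 mm across, 48 mm high, does not move, a bystander; origin at the centre of its underside
- red_stapler: red and black stapler, 34 x 151 x 50 mm, does not move, a bystander; origin at the centre of its underside
- black_tape: loose roll of black electrical tape lying flat, 55 mm across, 19 mm high, a bystander; origin at the centre of its underside
- tissue_box: loose flowered tissue carton, 66 x 90 x 80 mm, a bystander; origin at the centre of its underside
- red_tube: loose red and white glue tube lying flat, 43 x 146 x 29 mm, a bystander; origin at the centre of its underside

How it is judged:
On the way:
1. all three walls stand upright and the knob has not been pressed (value of joint each of wall_near, wall_left, wall_right above 1.4 rad and value of joint plunger below 0.003 m), for 0.2 s.
At the end, for the whole second after the job is handed in: The three walls stand within about 10 degrees of upright (joints over 1.4 rad), and the fingers hold the knob pressed 6 to 14 mm, in the green band, bearing on it with more than 4 N (value of joint each of wall_near, wall_left, wall_right above 1.4 rad and value of joint plunger between 0.006 and 0.014 m and contact force between the fingers and plunger above 4 N); the arm keeps its last pose, push and grip.
It fails at once if the knob is pressed (over 5 mm) before all the walls are up (value of joint plunger above 0.005 m and value of joint any of wall_near, wall_left, wall_right below 1.35 rad).
It fails at once if the knob is pushed to its stop (over 18.5 mm) (value of joint plunger above 0.0185 m).
It fails at once if a loose bystander is moved more than 30 mm (distance of any of black_tape, tissue_box, red_tube from where it was at the start of the episode above 0.03 m).
It also fails if it takes over 58 s, if anything falls off the work surface, if the arm or the gripper's body presses on something with over 40 N, if the wrist force passes 120 N, or if a joint passes its speed limit or range.

## Working session

There is one attempt and no reset: what is moved stays moved. The work goes in short steps, Python scripts to look and compute and a tool call to move; the robot and the scene stay as the last step left them, time stands still between calls to the robot, and variables do not carry over. Pictures are saved under pics/ and viewed, at most 10 in all, crops included, and the job is handed in when it is done.

Besides the shell and the picture viewer there is one more tool, called after "Call:" by a JSON object that holds its "method" and its "body", one argument or row to a line. apply_moves: Moves the arm, as the interface text tells. Its arguments: {"type":"object","properties":{"increments":{"type":"array","items":{"type":"object","properties":{"x":{"type":"number"},"y":{"type":"number"},"z":{"type":"number"},"yaw":{"type":"number"},"jaw":{"type":"number"}}}},"squeeze":{"type":"number"}},"required":["increments"]}

```bash
mkdir -p pics; cat > h.py <<'E'
from station import *
import numpy as np, cv2
def save(n,f):
    g=get_image(n); cv2.imwrite('pics/'+f+'.png',g['color'][:,:,::-1]); np.save('pics/'+f+'.npy',g,allow_pickle=True); return g
def ray(g,u,v):
    K=np.array([[g['fx'],0,g['cx']],[0,g['fy'],g['cy']],[0,0,1]])
    p=np.array([(u-g['cx'])/g['fx'],(v-g['cy'])/g['fy']]); q=p.copy()
    for _ in range(10): q=p/(1+g['k1']*(q@q))
    return np.array([q[0],q[1],1])
def pt(g,u,v,z=None):
    r=ray(g,u,v); T=np.linalg.inv(g['camera_from_world'])
    d=T[:3,:3]@r; o=T[:3,3]
    if z is not None: return o+d*(z-o[2])/d[2]
    return o+d*np.median(g['z_map'][int(v)-1:int(v)+2,int(u)-1:int(u)+2])
def load(f): return np.load('pics/'+f+'.npy',allow_pickle=True).item()
E
python3 - <<'E'
from h import *
s=observe();print(s)
for n in('scene','side'):
    g=save(n,n+'0');print(g['k1'],np.linalg.inv(g['camera_from_world'])[:3,3])
E
```

```text
{'clock': 0.0, 'qpos': array([ 1.15490426e+00,  3.59459693e-01,  1.51143436e+00,  1.79246650e-05,
        1.27247441e+00, -1.15087882e-01]), 'dq': array([ 0.00039417, -0.00092728, -0.00067381, -0.00194951,  0.00165837,
       -0.00124679]), 'joint_efforts': array([ 2.40025925e-03, -5.15374124e+01, -2.70732075e+01,  6.78424467e-02,
        3.50095436e-02, -1.49020307e-04]), 'eef_pos': array([0.17748915, 0.57243157, 0.22183582]), 'ee_rot': array([ 1.49838250e-01,  9.88710125e-01, -8.54552193e-04, -2.41235242e-04]), 'ft_force': array([-0.19811885,  0.42651776, -0.31808   ]), 'moment': array([-0.03367989, -0.00944588, -0.01099551]), 'grip_force': 0.0, 'finger_gap': 0.08785817889251313}
-0.0034067518366549736 [-0.46067221 -0.70672259  0.79022615]
0.04341049115289418 [0.46237466 1.09759939 0.63060984]
```

View pics/scene0.png

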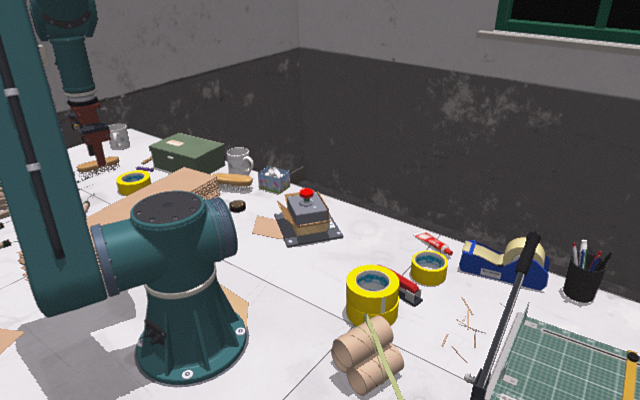

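View pics/side0.png

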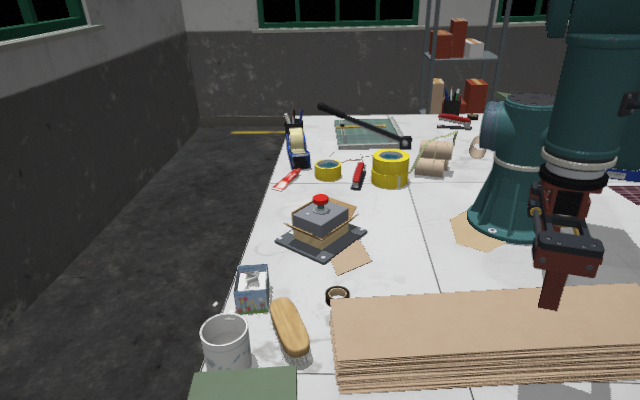

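The scene view shows the jig at about (308,215) with its red knob at (306,192). In the side view the knob is at (320,200), the tissue box at (253,288) and the black tape at (337,296). I'll enlarge the jig.

```bash
python3 - <<'E'
from h import *
a=cv2.imread('pics/scene0.png')[175:255,240:350];b=cv2.imread('pics/side0.png')[180:280,265:385]
a=cv2.resize(a,(440*800//880,320*800//880),interpolation=cv2.INTER_CUBIC);b=cv2.resize(b,(400,333),interpolation=cv2.INTER_CUBIC)
c=np.zeros((340,800,3),np.uint8);c[:a.shape[0],:400]=a;c[:333,400:]=b
cv2.imwrite('pics/crop0.png',cv2.resize(c,None,fx=1,fy=1))
for f,n,(u0,u1,v0,v1) in(('scene0','s',(290,325,180,210)),('side0','d',(305,335,190,215))):
    g=load(f);c=g['color'].astype(int)
    m=(c[...,0]>120)&(c[...,1]<60)&(c[...,2]<60)
    vs,us=np.nonzero(m[v0:v1,u0:u1]);vs+=v0;us+=u0
    P=np.array([pt(g,u,v) for u,v in zip(us,vs)])
    T=P[P[:,2]>0.119];print(len(P),P.max(0),P.min(0),T.mean(0),(T.max(0)+T.min(0))/2)
    # block top
    vs,us=np.mgrid[v0-20:v1+50,u0-50:u1+60];Q=np.array([pt(g,u,v) for u,v in zip(us.ravel(),vs.ravel())])
    k=P.mean(0);B=Q[(abs(Q[:,2]-.083)<.0025)&(np.hypot(*(Q-k)[:,:2].T)<.09)]
    print(len(B),cv2.minAreaRect((B[:,:2]*1000).astype(np.float32)))
    F=Q[(abs(Q[:,2]-.010)<.003)&(np.hypot(*(Q-k)[:,:2].T)<.14)]
    print(len(F),cv2.minAreaRect((F[:,:2]*1000).astype(np.float32)))
E
```

```text
80 [0.54210868 0.10379784 0.1266706 ] [0.50448786 0.06967634 0.11915996] [0.5201143  0.08561395 0.12344327] [0.52329827 0.08673709 0.12291528]
448 ((525.599853515625, 88.54581451416016), (118.99747467041016, 100.44219207763672), 53.52848434448242)
756 ((519.0908813476562, 105.15605163574219), (212.02862548828125, 195.82522583007812), 53.346839904785156)
96 [0.54191825 0.11201483 0.12306016] [0.50622071 0.07504083 0.11790551] [0.52394524 0.09587592 0.12189459] [0.52406948 0.09351528 0.12109796]
674 ((528.2783203125, 89.58659362792969), (114.4470443725586, 102.83134460449219), 53.857200622558594)
1142 ((524.7109985351562, 91.55632019042969), (189.6919708251953, 169.9908447265625), 53.58430480957031)
```

View pics/crop0.png

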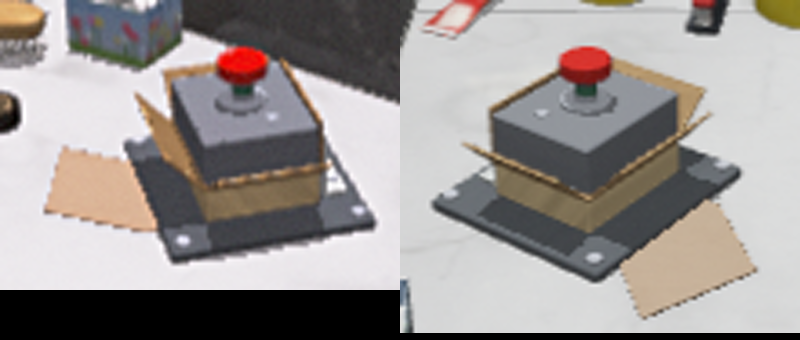

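The crop shows the back wall and fence on the right in the scene view and at the far left in the side view, so the jig yaw is about -36.5 deg. The near wall faces 143.5 deg, the left wall 53.5 deg and the right wall -126.5 deg. Next I'll measure the wall edges and the clearances in jig coordinates.

```bash
cat >> h.py <<'E'
C=np.array([.525,.0905]); YAW=np.deg2rad(-36.4)
R=np.array([[np.cos(YAW),-np.sin(YAW)],[np.sin(YAW),np.cos(YAW)]])
def jig(P): return np.c_[(P[:,:2]-C)@R,P[:,2]]
def cloud(g,u0,u1,v0,v1):
    vs,us=np.mgrid[v0:v1,u0:u1];us=us.ravel();vs=vs.ravel()
    return jig(np.array([pt(g,u,v) for u,v in zip(us,vs)]))
def walls(f):
    g=load(f);J=cloud(g,*((255,385,180,280) if 'side' in f else (240,350,175,255)))
    for n,a,s,w in(('near',0,-1,.05),('left',1,1,.06),('right',1,-1,.06)):
        d=s*J[:,a]-w;b=abs(J[:,1-a])<.04
        W=J[b&(d>.004)&(d<.05)&(J[:,2]>.046)&(J[:,2]<.1)];dd=s*W[:,a]-w
        if len(W)>5: print(f,n,len(W),'d max',dd.max().round(4),'z max',W[:,2].max().round(4),'ang',np.median(np.arctan2(W[:,2]-.0415,dd)).round(3))
E
python3 - <<'E'
from h import *
walls('scene0');walls('side0')
for f in('scene0','side0'):
    g=load(f);J=cloud(g,*((200,420,130,330) if 'side' in f else (200,440,150,260)))
    for n,a,s in(('near',0,-1),('left',1,1),('right',1,-1)):
        m=(s*J[:,a]>.11)&(s*J[:,a]<.3)&(abs(J[:,1-a])<.15)&(J[:,2]>.015)
        print(f,n,m.sum(),J[m].min(0).round(3) if m.any() else '',J[m].max(0).round(3) if m.any() else '')
E
```

```text
scene0 near 85 d max 0.0297 z max 0.0766 ang 0.921
scene0 left 36 d max 0.0351 z max 0.0755 ang 0.855
scene0 right 67 d max 0.0357 z max 0.0703 ang 0.655
side0 near 55 d max 0.0293 z max 0.0752 ang 0.821
side0 left 69 d max 0.0313 z max 0.0715 ang 0.758
side0 right 114 d max 0.0375 z max 0.0696 ang 0.699
scene0 near 2 [-0.191  0.148  0.016] [-0.188  0.15   0.017]
scene0 left 629 [-0.15   0.23   0.015] [0.012 0.3   0.076]
scene0 right 0  
side0 near 1 [-0.188  0.15   0.018] [-0.188  0.15   0.018]
side0 left 895 [-0.15   0.228  0.015] [0.012 0.3   0.077]
side0 right 38 [ 0.09  -0.3    0.015] [ 0.109 -0.288  0.04 ]
```

```bash
cat >> h.py <<'E'
from scipy.spatial.transform import Rotation as Ro
def st():
    s=observe();M=Ro.from_quat(s['ee_rot']).as_matrix();p=s['eef_pos']
    print('t',round(s['clock'],2),'jig',jig(p[None])[0].round(4),'tool y deg',np.rad2deg(np.arctan2(M[1,1],M[0,1])).round(2),'F',s['ft_force'].round(1),'gap',round(s['finger_gap'],4),'q6',s['qpos'][5].round(2))
    return s,M,p
def to(x,y,z):
    s,M,p=st();t=np.r_[C+R@[x,y],z];print('shift cm',((t-p)@M*100).round(2),'yaw',(np.rad2deg(np.arctan2(M[1,1],M[0,1])-YAW)-90).round(2))
E
python3 -c "
from h import *
to(-.125,0,.2)"
```

```text
t 0.1 jig [-0.5657  0.1818  0.2219] tool y deg 72.77 F [-0.1 -0.1 -0.4] gap 0.0881 q6 -0.12
shift cm [-35.66 -31.64   2.24] yaw 19.17
```

Call:
{"method": "apply_moves", "body": {
  "increments": [
    {"x": -3.5, "y": -3.1, "z": 0, "yaw": 5, "jaw": 255},
    {"x": -7, "y": -6.2, "z": 0, "yaw": 10, "jaw": 255},
    {"x": -10.5, "y": -9.3, "z": 0, "yaw": 15, "jaw": 255},
    {"x": -14, "y": -12.4, "z": 0, "yaw": 19.2, "jaw": 255},
    {"x": -17.5, "y": -15.5, "z": 0, "yaw": 19.2, "jaw": 255},
    {"x": -21, "y": -18.6, "z": 0, "yaw": 19.2, "jaw": 255},
    {"x": -24.5, "y": -21.7, "z": 0.5, "yaw": 19.2, "jaw": 255},
    {"x": -28, "y": -24.8, "z": 1, "yaw": 19.2, "jaw": 255},
    {"x": -31.5, "y": -28, "z": 1.5, "yaw": 19.2, "jaw": 255},
    {"x": -35.7, "y": -31.6, "z": 2.2, "yaw": 19.2, "jaw": 255}
  ]
}}

```text
clock: 0.93
eef_pos: [0.3937, 0.2154, 0.2074]
ee_rot: [0.313, 0.95, 0.0, 0.0]
ft_force: [0.5, 0.1, -0.5]
finger_gap: 0.0245
grip_force: 0.0
```

```bash
python3 -c "
from h import *
to(-.125,0,.06)"
```

```text
t 0.93 jig [-0.1798  0.0226  0.2074] tool y deg 53.58 F [ 0.5  0.1 -0.5] gap 0.0245 q6 -0.59
shift cm [-5.48 -2.26 14.74] yaw -0.02
```

Call:
{"method": "apply_moves", "body": {
  "increments": [
    {"x": 0, "y": 0, "z": 0, "jaw": 255},
    {"x": 0, "y": 0, "z": 0, "jaw": 255},
    {"x": 0, "y": 0, "z": 0, "jaw": 255}
  ]
}}

```text
invalid input
```

```bash
python3 -c "
from h import *
to(-.11,0,.06)"
```

```text
t 0.93 jig [-0.1798  0.0226  0.2074] tool y deg 53.58 F [ 0.5  0.1 -0.5] gap 0.0245 q6 -0.59
shift cm [-6.98 -2.26 14.75] yaw -0.02
```

Call:
{"method": "apply_moves", "body": {
  "increments": [
    {"x": 0, "y": 0, "z": 0, "yaw": 0, "jaw": 255},
    {"x": 0, "y": 0, "z": 0, "yaw": 0, "jaw": 255},
    {"x": 0, "y": 0, "z": 0, "yaw": 0, "jaw": 255}
  ]
}}

```text
clock: 1.18
eef_pos: [0.3929, 0.2173, 0.2073]
ee_rot: [0.313, 0.95, -0.0, -0.001]
ft_force: [0.1, -0.2, -0.6]
finger_gap: 0.0049
grip_force: 0.0
```

```bash
python3 -c "
from h import *
to(-.11,0,.06)"
```

```text
t 1.18 jig [-0.1815  0.0237  0.2073] tool y deg 53.48 F [ 0.1 -0.2 -0.6] gap 0.0049 q6 -0.58
shift cm [-7.17 -2.35 14.73] yaw -0.12
```

Call:
{"method": "apply_moves", "body": {
  "increments": [
    {"x": -2, "y": -1, "z": 3, "yaw": 0, "jaw": 255},
    {"x": -4, "y": -2, "z": 6, "yaw": 0, "jaw": 255},
    {"x": -5.5, "y": -2.3, "z": 9, "yaw": 0, "jaw": 255},
    {"x": -6.5, "y": -2.3, "z": 12, "yaw": 0, "jaw": 255},
    {"x": -7.2, "y": -2.3, "z": 14.7, "yaw": 0, "jaw": 255},
    {"x": -7.2, "y": -2.3, "z": 14.7, "yaw": 0, "jaw": 255},
    {"x": -7.2, "y": -2.3, "z": 14.7, "yaw": 0, "jaw": 255}
  ]
}}

```text
clock: 1.77
eef_pos: [0.4358, 0.1571, 0.0598]
ee_rot: [0.312, 0.95, -0.001, -0.002]
ft_force: [-0.2, -0.7, 0.8]
finger_gap: 0.0003
grip_force: 0.0
```

```bash
python3 -c "
from h import *
to(-.09,0,.06)"
```

```text
t 1.77 jig [-0.1113  0.0007  0.0598] tool y deg 53.66 F [-0.2 -0.7  0.8] gap 0.0003 q6 -0.74
shift cm [-2.13 -0.07 -0.03] yaw 0.06
```

Call:
{"method": "apply_moves", "body": {
  "increments": [
    {"x": -1, "y": 0, "z": 0, "yaw": 0, "jaw": 255},
    {"x": -2, "y": 0, "z": 0, "yaw": 0, "jaw": 255},
    {"x": -2.4, "y": 0, "z": -0.3, "yaw": 0, "jaw": 255},
    {"x": -2.8, "y": 0, "z": -0.6, "yaw": 0, "jaw": 255},
    {"x": -3.2, "y": 0, "z": -0.8, "yaw": 0, "jaw": 255},
    {"x": -3.6, "y": 0, "z": -1.0, "yaw": 0, "jaw": 255},
    {"x": -4.0, "y": 0, "z": -1.1, "yaw": 0, "jaw": 255},
    {"x": -4.5, "y": 0, "z": -1.2, "yaw": 0, "jaw": 255},
    {"x": -4.9, "y": 0, "z": -1.2, "yaw": 0, "jaw": 255},
    {"x": -4.9, "y": 0, "z": -1.2, "yaw": 0, "jaw": 255}
  ]
}}

```text
clock: 2.6
eef_pos: [0.4744, 0.1284, 0.0726]
ee_rot: [0.314, 0.95, 0.001, -0.003]
ft_force: [-7.9, 10.2, 9.3]
finger_gap: 0.0006
grip_force: 6.4
```

```bash
python3 -c "
from h import *
st()"
```

```text
t 2.6 jig [-0.0632  0.0005  0.0726] tool y deg 53.44 F [-7.9 10.2  9.3] gap 0.0006 q6 -0.82
```

Call:
{"method": "apply_moves", "body": {
  "increments": [
    {"x": -0.1, "y": 0, "z": 0, "yaw": 0, "jaw": 255},
    {"x": -0.2, "y": 0, "z": 0, "yaw": 0, "jaw": 255},
    {"x": -0.2, "y": 0, "z": 0, "yaw": 0, "jaw": 255}
  ]
}}

```text
clock: 2.85
eef_pos: [0.4746, 0.1282, 0.0726]
ee_rot: [0.314, 0.95, 0.001, -0.004]
ft_force: [-11.2, 14.3, 13.3]
finger_gap: 0.0003
grip_force: 8.9
```

```bash
python3 -c "
from h import *
st()
save('scene','scene1');save('side','side1');walls('scene1');walls('side1')"
```

```text
t 2.85 jig [-0.063   0.0004  0.0726] tool y deg 53.44 F [-11.2  14.3  13.3] gap 0.0003 q6 -0.82
scene1 near 59 d max 0.0249 z max 0.0986 ang 1.237
scene1 right 64 d max 0.0354 z max 0.0701 ang 0.645
side1 near 95 d max 0.0244 z max 0.0998 ang 1.18
side1 left 71 d max 0.0311 z max 0.072 ang 0.743
side1 right 37 d max 0.0356 z max 0.0717 ang 0.716
```

Call:
{"method": "apply_moves", "body": {
  "increments": [
    {"x": 0.5, "y": 0, "z": 0, "yaw": 0, "jaw": 255},
    {"x": 3, "y": 0, "z": 0, "yaw": 0, "jaw": 255},
    {"x": 6, "y": 0, "z": -1, "yaw": 0, "jaw": 255},
    {"x": 6, "y": 2, "z": -4, "yaw": 0, "jaw": 255},
    {"x": 6, "y": 5, "z": -6, "yaw": 0, "jaw": 255},
    {"x": 6, "y": 8, "z": -8, "yaw": 0, "jaw": 255},
    {"x": 6, "y": 10, "z": -9, "yaw": 0, "jaw": 255},
    {"x": 6, "y": 10, "z": -9, "yaw": 0, "jaw": 255}
  ]
}}

```text
clock: 3.62
eef_pos: [0.4952, 0.2453, 0.1657]
ee_rot: [0.312, 0.95, 0.003, 0.004]
ft_force: [0.9, -0.3, 0.3]
finger_gap: 0.0001
grip_force: 0.0
```

```bash
python3 -c "
from h import *
to(0,.14,.12)
save('scene','scene2');save('side','side2');walls('scene2');walls('side2')
a=cv2.imread('pics/scene2.png')[175:255,240:350];b=cv2.imread('pics/side2.png')[180:280,265:385]
cv2.imwrite('pics/crop2.png',np.hstack([cv2.resize(a,(400,330),interpolation=2),cv2.resize(b,(400,330),interpolation=2)]))"
```

```text
t 3.62 jig [-0.1159  0.1069  0.1657] tool y deg 53.65 F [ 0.9 -0.3  0.3] gap 0.0001 q6 -0.6
shift cm [-11.57   3.26   4.66] yaw 0.05
scene2 left 36 d max 0.0322 z max 0.0769 ang 0.865
scene2 right 71 d max 0.036 z max 0.0709 ang 0.655
side2 left 66 d max 0.0313 z max 0.0728 ang 0.746
side2 right 65 d max 0.0367 z max 0.0713 ang 0.7
```

View pics/crop2.png

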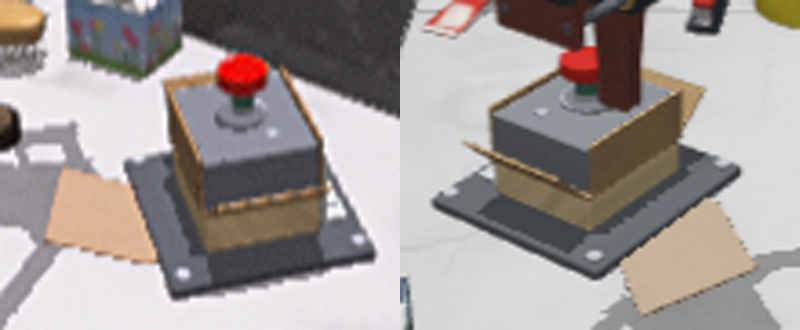

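The near wall (centre of both crops) now stands flush against the block, and the left and right walls are still down. Left wall next.

Call:
{"method": "apply_moves", "body": {
  "increments": [
    {"x": -3, "y": 1.5, "z": 0, "yaw": 0, "jaw": 255},
    {"x": -6, "y": 2.5, "z": 1, "yaw": 0, "jaw": 255},
    {"x": -9, "y": 3, "z": 3, "yaw": 0, "jaw": 255},
    {"x": -11.6, "y": 3, "z": 5.5, "yaw": 0, "jaw": 255},
    {"x": -11.6, "y": 2.5, "z": 8, "yaw": 0, "jaw": 255},
    {"x": -11.6, "y": 2.0, "z": 10.7, "yaw": 0, "jaw": 255},
    {"x": -11.6, "y": 2.0, "z": 10.7, "yaw": 0, "jaw": 255},
    {"x": -11.6, "y": 2.0, "z": 10.7, "yaw": 0, "jaw": 255}
  ]
}}

```text
clock: 4.38
eef_pos: [0.5916, 0.1873, 0.0533]
ee_rot: [0.313, 0.95, -0.002, -0.003]
ft_force: [0.5, -0.1, -0.4]
finger_gap: 0.001
grip_force: 0.0
```

```bash
python3 -c "
from h import *
to(0,.1075,.058)"
```

```text
t 4.38 jig [-0.0038  0.1174  0.0533] tool y deg 53.5 F [ 0.5 -0.1 -0.4] gap 0.001 q6 -0.74
shift cm [-0.38 -0.99 -0.47] yaw -0.1
```

Call:
{"method": "apply_moves", "body": {
  "increments": [
    {"x": -0.4, "y": -0.7, "z": -0.2, "yaw": 0, "jaw": 255},
    {"x": -0.4, "y": -1.1, "z": -0.4, "yaw": 0, "jaw": 255},
    {"x": -0.4, "y": -1.5, "z": -0.8, "yaw": 0, "jaw": 255},
    {"x": -0.4, "y": -1.9, "z": -1.1, "yaw": 0, "jaw": 255},
    {"x": -0.4, "y": -2.3, "z": -1.3, "yaw": 0, "jaw": 255},
    {"x": -0.4, "y": -2.8, "z": -1.5, "yaw": 0, "jaw": 255},
    {"x": -0.4, "y": -3.3, "z": -1.6, "yaw": 0, "jaw": 255},
    {"x": -0.4, "y": -3.8, "z": -1.7, "yaw": 0, "jaw": 255},
    {"x": -0.4, "y": -4.3, "z": -1.7, "yaw": 0, "jaw": 255},
    {"x": -0.4, "y": -4.3, "z": -1.7, "yaw": 0, "jaw": 255}
  ]
}}

```text
clock: 5.22
eef_pos: [0.5711, 0.1509, 0.0722]
ee_rot: [0.313, 0.95, -0.001, -0.001]
ft_force: [0.1, -0.2, -0.6]
finger_gap: 0.0002
grip_force: 0.0
```

```bash
python3 -c "
from h import *
st()"
```

```text
t 5.22 jig [0.0012 0.076  0.0722] tool y deg 53.55 F [ 0.1 -0.2 -0.6] gap 0.0002 q6 -0.79
```

Call:
{"method": "apply_moves", "body": {
  "increments": [
    {"x": 0, "y": -0.2, "z": 0, "yaw": 0, "jaw": 255},
    {"x": 0, "y": -0.3, "z": 0, "yaw": 0, "jaw": 255},
    {"x": 0, "y": -0.4, "z": 0, "yaw": 0, "jaw": 255},
    {"x": 0, "y": -0.4, "z": 0, "yaw": 0, "jaw": 255}
  ]
}}

```text
clock: 5.55
eef_pos: [0.5698, 0.1487, 0.0722]
ee_rot: [0.313, 0.95, -0.0, -0.0]
ft_force: [-0.2, 0.5, -0.9]
finger_gap: 0.0006
grip_force: 0.0
```

```bash
python3 -c "
from h import *
st();save('side','side3');save('scene','scene3');walls('side3');walls('scene3')
a=cv2.imread('pics/scene3.png')[175:255,240:350];b=cv2.imread('pics/side3.png')[180:280,265:385]
cv2.imwrite('pics/crop3.png',np.hstack([cv2.resize(a,(400,330),interpolation=2),cv2.resize(b,(400,330),interpolation=2)]))"
```

```text
t 5.55 jig [0.0015 0.0734 0.0722] tool y deg 53.57 F [-0.2  0.5 -0.9] gap 0.0006 q6 -0.8
side3 left 173 d max 0.0246 z max 0.0999 ang 1.252
side3 right 96 d max 0.0367 z max 0.0702 ang 0.7
scene3 left 9 d max 0.0178 z max 0.0968 ang 1.32
scene3 right 63 d max 0.0371 z max 0.0717 ang 0.652
```

View pics/crop3.png

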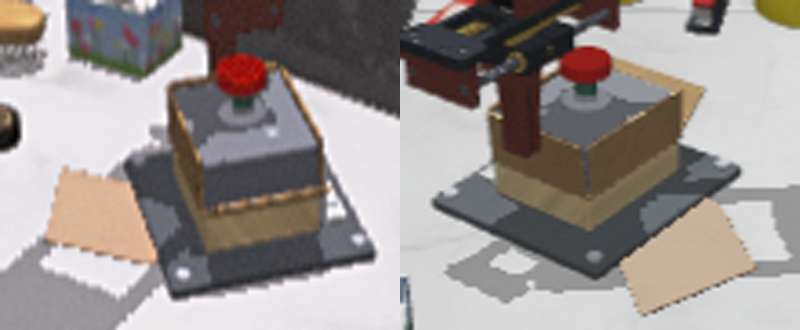

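The left wall (right crop, about (520,130)) is nearly or fully up behind the finger, but the force is only 0.5 N. I'll push a little more until there is a reaction.

Call:
{"method": "apply_moves", "body": {
  "increments": [
    {"x": 0, "y": -0.2, "z": 0, "yaw": 0, "jaw": 255},
    {"x": 0, "y": -0.3, "z": 0, "yaw": 0, "jaw": 255},
    {"x": 0, "y": -0.4, "z": 0, "yaw": 0, "jaw": 255},
    {"x": 0, "y": -0.4, "z": 0, "yaw": 0, "jaw": 255}
  ]
}}

```text
clock: 5.98
eef_pos: [0.5682, 0.1459, 0.0726]
ee_rot: [0.313, 0.95, 0.0, 0.0]
ft_force: [1.0, 3.4, -1.6]
finger_gap: 0.0002
grip_force: 1.5
```

```bash
python3 -c "
from h import *
st()"
```

```text
t 5.98 jig [0.0019 0.0702 0.0726] tool y deg 53.54 F [ 1.   3.4 -1.6] gap 0.0002 q6 -0.8
```

Call:
{"method": "apply_moves", "body": {
  "increments": [
    {"x": 0, "y": -0.1, "z": 0, "yaw": 0, "jaw": 255},
    {"x": 0, "y": -0.2, "z": 0, "yaw": 0, "jaw": 255},
    {"x": 0, "y": -0.2, "z": 0, "yaw": 0, "jaw": 255}
  ]
}}

```text
clock: 6.23
eef_pos: [0.5681, 0.1457, 0.0726]
ee_rot: [0.313, 0.95, 0.002, 0.001]
ft_force: [3.8, 8.7, -4.8]
finger_gap: 0.0006
grip_force: 4.4
```

```bash
python3 -c "
from h import *
st()"
```

```text
t 6.23 jig [0.0019 0.07   0.0726] tool y deg 53.51 F [ 3.8  8.7 -4.8] gap 0.0006 q6 -0.8
```

Call:
{"method": "apply_moves", "body": {
  "increments": [
    {"x": 0, "y": 1, "z": 0, "yaw": 0, "jaw": 255},
    {"x": 0, "y": 3, "z": -1, "yaw": 0, "jaw": 255},
    {"x": 0, "y": 3, "z": -5, "yaw": 0, "jaw": 255},
    {"x": 0, "y": 3, "z": -9, "yaw": 0, "jaw": 255},
    {"x": 0, "y": 1, "z": -11, "yaw": 0, "jaw": 255},
    {"x": 0, "y": -3, "z": -11, "yaw": 0, "jaw": 255},
    {"x": 0, "y": -7, "z": -11, "yaw": 0, "jaw": 255},
    {"x": 0, "y": -11, "z": -11, "yaw": 0, "jaw": 255},
    {"x": 0, "y": -15, "z": -11, "yaw": 0, "jaw": 255},
    {"x": 0, "y": -19, "z": -10, "yaw": 0, "jaw": 255}
  ]
}}

```text
clock: 7.07
eef_pos: [0.4537, -0.0103, 0.174]
ee_rot: [0.312, 0.95, -0.0, 0.001]
ft_force: [1.1, -0.7, -0.3]
finger_gap: 0.0005
grip_force: 0.0
```

Call:
{"method": "apply_moves", "body": {
  "increments": [
    {"x": 0, "y": -1, "z": 0, "yaw": 0, "jaw": 255},
    {"x": 0, "y": -1, "z": 0, "yaw": 0, "jaw": 255},
    {"x": 0, "y": -1, "z": 0, "yaw": 0, "jaw": 255}
  ]
}}

```text
clock: 7.32
eef_pos: [0.4484, -0.0171, 0.1729]
ee_rot: [0.314, 0.95, 0.0, 0.0]
ft_force: [0.8, -0.2, -0.1]
finger_gap: 0.0008
grip_force: 0.0
```

```bash
python3 -c "
from h import *
to(0,-.13,.052);save('side','side4');save('scene','scene4');walls('side4');walls('scene4')"
```

```text
t 7.32 jig [ 0.0022 -0.1321  0.1729] tool y deg 53.46 F [ 0.8 -0.2 -0.1] gap 0.0008 q6 -1.13
shift cm [ 0.23  0.2  12.09] yaw -0.14
side4 right 96 d max 0.0364 z max 0.0691 ang 0.696
scene4 right 63 d max 0.0364 z max 0.0697 ang 0.648
```

Call:
{"method": "apply_moves", "body": {
  "increments": [
    {"x": 0.2, "y": 0, "z": 3, "yaw": 0, "jaw": 255},
    {"x": 0.2, "y": 0, "z": 6, "yaw": 0, "jaw": 255},
    {"x": 0.2, "y": 0, "z": 9, "yaw": 0, "jaw": 255},
    {"x": 0.2, "y": 0, "z": 11.8, "yaw": 0, "jaw": 255},
    {"x": 0.2, "y": 0, "z": 11.8, "yaw": 0, "jaw": 255},
    {"x": 0.2, "y": 0, "z": 11.8, "yaw": 0, "jaw": 255}
  ]
}}

```text
clock: 7.92
eef_pos: [0.4461, -0.0147, 0.0537]
ee_rot: [0.312, 0.95, -0.0, -0.002]
ft_force: [0.0, -0.8, 0.5]
finger_gap: 0.0005
grip_force: 0.0
```

```bash
python3 -c "
from h import *
st()"
```

```text
t 7.92 jig [-0.0011 -0.1315  0.0537] tool y deg 53.66 F [ 0.  -0.8  0.5] gap 0.0005 q6 -1.12
```

Call:
{"method": "apply_moves", "body": {
  "increments": [
    {"x": 0, "y": 1.5, "z": 0, "yaw": 0, "jaw": 255},
    {"x": 0, "y": 2.4, "z": 0, "yaw": 0, "jaw": 255},
    {"x": 0, "y": 2.8, "z": -0.4, "yaw": 0, "jaw": 255},
    {"x": 0, "y": 3.2, "z": -0.8, "yaw": 0, "jaw": 255},
    {"x": 0, "y": 3.7, "z": -1.1, "yaw": 0, "jaw": 255},
    {"x": 0, "y": 4.2, "z": -1.4, "yaw": 0, "jaw": 255},
    {"x": 0, "y": 4.7, "z": -1.6, "yaw": 0, "jaw": 255},
    {"x": 0, "y": 5.2, "z": -1.8, "yaw": 0, "jaw": 255},
    {"x": 0, "y": 5.7, "z": -1.9, "yaw": 0, "jaw": 255},
    {"x": 0, "y": 6.1, "z": -1.9, "yaw": 0, "jaw": 255}
  ]
}}

```text
clock: 8.75
eef_pos: [0.4829, 0.0338, 0.0738]
ee_rot: [0.313, 0.95, 0.0, 0.0]
ft_force: [-3.5, -5.4, 5.5]
finger_gap: 0.0008
grip_force: 3.9
```

Call:
{"method": "apply_moves", "body": {
  "increments": [
    {"x": 0, "y": 0.1, "z": 0, "yaw": 0, "jaw": 255},
    {"x": 0, "y": 0.1, "z": 0, "yaw": 0, "jaw": 255}
  ]
}}

```text
clock: 8.92
eef_pos: [0.4827, 0.0338, 0.0735]
ee_rot: [0.312, 0.95, -0.001, -0.0]
ft_force: [-1.8, -4.4, 3.3]
finger_gap: 0.0005
grip_force: 2.2
```

```bash
python3 -c "
from h import *
st()"
```

```text
t 8.92 jig [-0.0004 -0.0708  0.0735] tool y deg 53.63 F [-1.8 -4.4  3.3] gap 0.0005 q6 -1.01
```

Call:
{"method": "apply_moves", "body": {
  "increments": [
    {"x": 0, "y": 0.1, "z": 0, "yaw": 0, "jaw": 255},
    {"x": 0, "y": 0.2, "z": 0, "yaw": 0, "jaw": 255},
    {"x": 0, "y": 0.2, "z": 0, "yaw": 0, "jaw": 255}
  ]
}}

```text
clock: 9.17
eef_pos: [0.4828, 0.0341, 0.0735]
ee_rot: [0.312, 0.95, -0.002, -0.001]
ft_force: [-3.7, -10.9, 8.0]
finger_gap: 0.0005
grip_force: 5.8
```

```bash
python3 -c "
from h import *
st()"
```

```text
t 9.17 jig [-0.0005 -0.0705  0.0735] tool y deg 53.66 F [ -3.7 -10.9   8. ] gap 0.0005 q6 -1.0
```

Call:
{"method": "apply_moves", "body": {
  "increments": [
    {"x": 0, "y": -1, "z": 0, "yaw": 0, "jaw": 255},
    {"x": 0, "y": -4, "z": -1, "yaw": 0, "jaw": 255},
    {"x": 0, "y": -7, "z": -4, "yaw": 0, "jaw": 255},
    {"x": 0, "y": -7, "z": -8, "yaw": 0, "jaw": 255},
    {"x": 0, "y": -7, "z": -11, "yaw": 0, "jaw": 255},
    {"x": 0, "y": -7, "z": -11, "yaw": 0, "jaw": 255}
  ]
}}

```text
clock: 9.67
eef_pos: [0.4462, -0.0215, 0.1886]
ee_rot: [0.313, 0.95, 0.001, 0.005]
ft_force: [0.2, 0.7, 0.5]
finger_gap: 0.0004
grip_force: 0.0
```

```bash
python3 -c "
from h import *
to(0,0,.14);save('side','side5');save('scene','scene5');walls('side5');walls('scene5')
for f in('scene5','side5'):
    g=load(f);c=g['color'].astype(int);J=cloud(g,*((290,350,180,225) if 'side' in f else (285,330,180,215)))
    K=J[(abs(J[:,2]-.1225)<.004)&(np.hypot(J[:,0],J[:,1])<.03)]
    print(len(K),K.mean(0),(K.max(0)+K.min(0))/2)
a=cv2.imread('pics/scene5.png')[175:255,240:350];b=cv2.imread('pics/side5.png')[180:280,265:385]
cv2.imwrite('pics/crop5.png',np.hstack([cv2.resize(a,(400,330),interpolation=2),cv2.resize(b,(400,330),interpolation=2)]))"
```

```text
t 9.67 jig [ 0.003  -0.137   0.1886] tool y deg 53.49 F [0.2 0.7 0.5] gap 0.0004 q6 -1.14
shift cm [ 0.37 13.67  4.92] yaw -0.11
scene5 right 27 d max 0.0055 z max 0.0859 ang 1.403
91 [-0.00254854 -0.00580153  0.12336632] [-0.00130598 -0.00239655  0.12241475]
108 [-0.00205808  0.00308108  0.12180869] [0.00043268 0.00017193 0.12132355]
```

View pics/crop5.png

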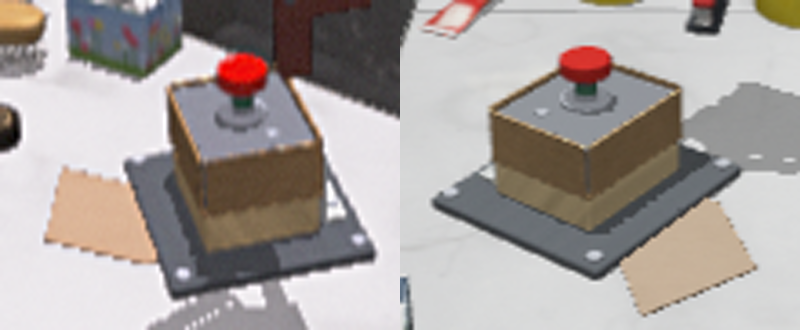

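All three walls now stand against the block in both views, and the knob is still released. I'll move over the knob next.

Call:
{"method": "apply_moves", "body": {
  "increments": [
    {"x": 0.3, "y": 3.5, "z": 0, "yaw": 0, "jaw": 255},
    {"x": 0.3, "y": 7, "z": 0, "yaw": 0, "jaw": 255},
    {"x": 0.3, "y": 10.5, "z": 1, "yaw": 0, "jaw": 255},
    {"x": 0.3, "y": 13.7, "z": 2.5, "yaw": 0, "jaw": 255},
    {"x": 0.3, "y": 13.7, "z": 4, "yaw": 0, "jaw": 255},
    {"x": 0.3, "y": 13.7, "z": 4.7, "yaw": 0, "jaw": 255},
    {"x": 0.3, "y": 13.7, "z": 4.7, "yaw": 0, "jaw": 255},
    {"x": 0.3, "y": 13.7, "z": 4.7, "yaw": 0, "jaw": 255}
  ]
}}

```text
clock: 10.43
eef_pos: [0.5198, 0.0911, 0.1351]
ee_rot: [0.313, 0.95, -0.001, -0.002]
ft_force: [0.4, -0.5, 1.0]
finger_gap: 0.0007
grip_force: 0.0
```

```bash
python3 -c "
from h import *
to(0,0,.126)"
```

```text
t 10.43 jig [-0.0045 -0.0026  0.1351] tool y deg 53.56 F [ 0.4 -0.5  1. ] gap 0.0007 q6 -0.89
shift cm [-0.45  0.27  0.91] yaw -0.04
```

Call:
{"method": "apply_moves", "body": {
  "increments": [
    {"x": -0.4, "y": 0.2, "z": 0.5, "yaw": 0, "jaw": 255},
    {"x": -0.4, "y": 0.2, "z": 1.0, "yaw": 0, "jaw": 255},
    {"x": -0.4, "y": 0.2, "z": 1.5, "yaw": 0, "jaw": 255},
    {"x": -0.4, "y": 0.2, "z": 1.5, "yaw": 0, "jaw": 255},
    {"x": -0.4, "y": 0.2, "z": 1.5, "yaw": 0, "jaw": 255}
  ]
}}

```text
clock: 10.85
eef_pos: [0.527, 0.0901, 0.1222]
ee_rot: [0.313, 0.95, 0.0, 0.001]
ft_force: [1.1, -1.5, 5.9]
finger_gap: 0.0004
grip_force: 2.8
```

```bash
python3 -c "
from h import *
to(0,0,.113)"
```

```text
t 10.85 jig [0.0018 0.0008 0.1222] tool y deg 53.54 F [ 1.1 -1.5  5.9] gap 0.0004 q6 -0.89
shift cm [ 0.18 -0.08  0.92] yaw -0.06
```

Call:
{"method": "apply_moves", "body": {
  "increments": [
    {"x": 0, "y": 0, "z": 0.3, "yaw": 0, "jaw": 255},
    {"x": 0, "y": 0, "z": 0.6, "yaw": 0, "jaw": 255},
    {"x": 0, "y": 0, "z": 0.9, "yaw": 0, "jaw": 255},
    {"x": 0, "y": 0, "z": 0.9, "yaw": 0, "jaw": 255},
    {"x": 0, "y": 0, "z": 0.9, "yaw": 0, "jaw": 255},
    {"x": 0, "y": 0, "z": 0.9, "yaw": 0, "jaw": 255}
  ]
}}

```text
clock: 11.35
eef_pos: [0.527, 0.0901, 0.114]
ee_rot: [0.313, 0.95, 0.0, 0.001]
ft_force: [-1.5, -1.0, 10.6]
finger_gap: 0.0007
grip_force: 5.3
```

```bash
python3 -c "
from h import *
to(0,0,.113)"
```

```text
t 11.35 jig [0.0019 0.0009 0.114 ] tool y deg 53.56 F [-1.5 -1.  10.6] gap 0.0007 q6 -0.89
shift cm [ 0.19 -0.09  0.1 ] yaw -0.04
```

Call:
{"method": "apply_moves", "body": {
  "increments": [
    {"x": 0, "y": 0, "z": 0.15, "yaw": 0, "jaw": 255},
    {"x": 0, "y": 0, "z": 0.15, "yaw": 0, "jaw": 255},
    {"x": 0, "y": 0, "z": 0.15, "yaw": 0, "jaw": 255},
    {"x": 0, "y": 0, "z": 0.15, "yaw": 0, "jaw": 255},
    {"x": 0, "y": 0, "z": 0.15, "yaw": 0, "jaw": 255},
    {"x": 0, "y": 0, "z": 0.15, "yaw": 0, "jaw": 255}
  ]
}}

```text
clock: 11.85
eef_pos: [0.527, 0.0901, 0.1127]
ee_rot: [0.313, 0.95, 0.0, 0.001]
ft_force: [-1.0, -1.6, 12.2]
finger_gap: 0.0001
grip_force: 5.7
```

```bash
python3 -c "
from h import *
st();save('side','side6');save('scene','scene6');walls('side6');walls('scene6');st()
a=cv2.imread('pics/scene6.png')[175:255,240:350];b=cv2.imread('pics/side6.png')[185:245,290:362]
cv2.imwrite('pics/crop6.png',np.hstack([cv2.resize(a,(400,330),interpolation=2),cv2.resize(b,(400,330),interpolation=2)]))"
```

```text
t 11.85 jig [0.0018 0.0009 0.1127] tool y deg 53.56 F [-1.  -1.6 12.2] gap 0.0001 q6 -0.89
scene6 right 8 d max 0.0048 z max 0.0799 ang 1.41
t 11.95 jig [0.0019 0.0009 0.1127] tool y deg 53.56 F [-1.4 -1.5 10.7] gap 0.0009 q6 -0.89
```

View pics/crop6.png

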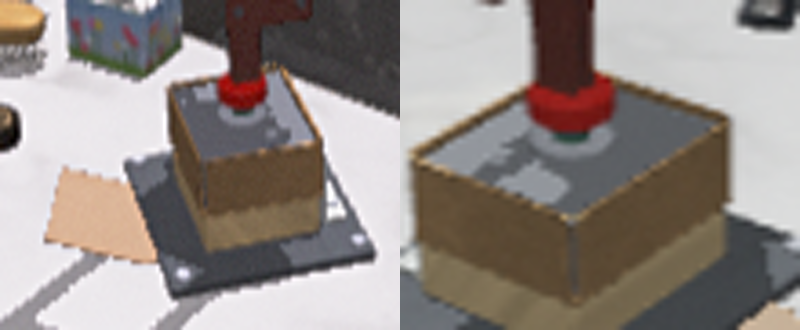

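The walls are upright. The knob (right crop, about (570,105)) is pressed about 10 mm with a sliver of green showing at (570,135), and the force is about 11–12 N.

```bash
python3 -c "
from station import *
print(hand_in())"
```

```text
the job is handed in; nothing more can be done
None
```

The job is handed in: all three walls stand upright against the block, and the fingers hold the knob about 10 mm down (in the green band) with 11–12 N; hand-in gave no verdict back.

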